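Set out the grinding wheels by size

ROBOT

A 7-joint arm with a two-finger parallel gripper is mounted at the origin on the work surface. World frame = base frame: x ahead of the robot, y to its left, z up, the work surface at z = 0. Lengths are in m, angles in rad, forces in N, time in s.
With the tool pointing down it reaches from about 0.4 to 0.9 m from the base axis. Payload 5.5 kg.
Tool frame: the origin (TCP) lies midway between the tips of the shut fingers; the grasp point (between the pads) lies 19 mm behind it (robot.tcp_to_grasp is the distance from the TCP to the grasp point, in m); z points along the fingers, y is the direction in which the jaws open and shut (so a half turn about z gives the same grasp; the last joint's range is limited). The gripper opens to 92 mm and grips with 3 to 60 N. Pads are 19 mm wide; open, the fingers measure 130 mm over their backs; the gripper's body (75 mm by 190 mm) begins 47 mm behind the grasp point.
Start: joints at [1.613, 0.501, -0.427, 1.55, 0.221, 1.138, -0.21], TCP at [0.142, -0.634, 0.227] pointing down, gripper open.
Joint ranges: [-2.88, 2.88], [-0.31, 2.03], [-1.54, 1.56], [0.2, 2.42], [-1.41, 4.55], [0.19, 2.02], [-2.57, 2.57]. Speed limits (rad/s): [2.57, 2.57, 3.14, 3.14, 3.14, 3.14, 3.14].

INTERFACE

Orientations are given as a rotation vector (axis times angle).
In Python, from rig import robot, cams gives the robot as it stands. The module is installed in compiled form; this text tells all that it offers.
- The arm moves only by the shell command python3 -m inch 'ROWS'. ROWS is JSON, a list of rows, each a list of 5 numbers: the opening in per cent of the stroke, from 0 (shut) to 100 (fully open), then the shift along the tool's x, y, z in m, then the turn about the tool's z in degrees. A call has 1 to 8 rows; each row is the pose to reach, as a shift and turn from the pose commanded when the call began, along the tool's axes at that moment; what a row does not reach only later rows make up. A row lasts 1/8 s, in which the tool goes at most 62.5 mm and 10.7 degrees, less where a joint would pass 70% of its speed; a pose out of reach is approached as far as the arm can. A call with a gripper value outside its range is refused whole. The fingers move at their own pace and stop on an object; the grip force is fixed at half the most. Time passes only in rows, so rows that repeat a pose let the fingers close. It gives the time, the measured TCP pose, the force and the opening at its end, in the units of the state.
- robot.get_obs(): the state, without advancing time (a new reading comes with each control period).
- cams.read_camera(name): name is "scene" or "top" or "wrist"; returns a dict with "img" (400x640x3 uint8, red, green, blue), "fx", "fy", "cx", "cy" (pixels), "R" (3x3) and "t" (3): a world point X has camera coordinates R X + t; the wrist camera has in their place "tool_from_camera" (4x4, takes a point from camera to tool coordinates, whose origin is the TCP and whose axes are the flange's). Camera axes: x right, y down, z forward; pixel columns grow to the right and rows downward; lengths in m; the calibration is good to about 2 mm. A picture is of the moment at which its call begins: read the wrist's pose just before it. There is no depth.
- robot.close_job(): hands the job in, once; it reports no verdict.
The state is a dict: "time_s": time; "joints": joint angles; "dq": joint speeds; "effort": joint torques, N m; "tcp_pos": TCP position; "ee_rot": TCP orientation; "contact_force": force on the tool from outside, world axes, zero at the start; "wrist_torque": the same for the moment, N m; "opening": finger opening in m.
Only numpy, scipy, OpenCV 4.12 (cv2) and the standard library are available. Lean on these libraries where they do the work, as an engineer would, in place of code of your own. Each camera call takes 0.05 s, during which the arm holds its last target.

TASK

Line up the four loose grinding wheels with metal bosses (not the spares in the tray) on the rubber pads of the wooden board in order of diameter, one centred on each pad: the smallest on the pad next to the brass nozzle, the largest at the far end. Keep the wheels upright with their bosses up, set each one down gently without dropping it (they are brittle), and leave the glass bowl where it stands.

Things in the scene. Friction and masses are not known exactly. Their poses are not given: they have to be found in the camera images.
- wheel_50: The smallest of four grinding wheels, loose, lying flat: a brownish stone disc 50 mm across and 16 mm thick, on it a steel flange 38 mm across (16 to 19 mm up) and an upright round aluminium boss to grip it by, 30 mm across, from 19 to 62 mm above the underside. About 140 g. Origin: centre of the underside; z up along the boss.
- wheel_64: The second smallest of four grinding wheels, loose, lying flat: a brownish stone disc 64 mm across and 16 mm thick, on it a steel flange 38 mm across (16 to 19 mm up) and an upright round aluminium boss to grip it by, 30 mm across, from 19 to 62 mm above the underside. About 180 g. Origin: centre of the underside; z up along the boss.
- wheel_78: The second largest of four grinding wheels, loose, lying flat: a brownish stone disc 78 mm across and 16 mm thick, on it a steel flange 38 mm across (16 to 19 mm up) and an upright round aluminium boss to grip it by, 30 mm across, from 19 to 62 mm above the underside. About 230 g. Origin: centre of the underside; z up along the boss.
- wheel_92: The largest of four grinding wheels, loose, lying flat: a brownish stone disc 92 mm across and 16 mm thick, on it a steel flange 38 mm across (16 to 19 mm up) and an upright round aluminium boss to grip it by, 30 mm across, from 19 to 62 mm above the underside. About 290 g. Origin: centre of the underside; z up along the boss.
- pad_a: Round black rubber pad, fixed, 68 mm across and 4 mm thick, one of four in a straight row at 105 mm pitch on a fixed plywood board (100 x 540 x 12 mm); seen from the robot the right-hand end pad (lowest y). Origin: centre of its underside, which lies on the board 12 mm above the table (pad top is 4 mm above the origin, 16 mm above the table). Its x axis points across the row, y along it.
- pad_b: Round black rubber pad, fixed, 68 mm across and 4 mm thick, one of four in a straight row at 105 mm pitch on a fixed plywood board (100 x 540 x 12 mm); seen from the robot second from the right. Origin: centre of its underside, which lies on the board 12 mm above the table (pad top is 4 mm above the origin, 16 mm above the table). Its x axis points across the row, y along it.
- pad_c: Round black rubber pad, fixed, 68 mm across and 4 mm thick, one of four in a straight row at 105 mm pitch on a fixed plywood board (100 x 540 x 12 mm); seen from the robot third from the right. Origin: centre of its underside, which lies on the board 12 mm above the table (pad top is 4 mm above the origin, 16 mm above the table). Its x axis points across the row, y along it.
- pad_d: Round black rubber pad, fixed, 68 mm across and 4 mm thick, one of four in a straight row at 105 mm pitch on a fixed plywood board (100 x 540 x 12 mm); seen from the robot the left-hand end pad (highest y). Origin: centre of its underside, which lies on the board 12 mm above the table (pad top is 4 mm above the origin, 16 mm above the table). Its x axis points across the row, y along it.
- nozzle: Small upright brass nozzle, fixed on the board at one end of the row, 90 mm beyond the end pad's centre; which end varies. Round foot 30 mm across, 12 mm stem, a ball and a short spout on top, 87 mm tall. Origin: centre of the foot's underside, on the board. (The other end has only a flat 10 mm high aluminium block.)
- bowl: Finished blue-grey glass bowl, a straight open cup 90 mm across and 65 mm tall, 300 g, loose, standing among the wheels; to be left alone. Origin: centre of its underside.
There are look-alikes about, which are no part of the job. What is shaped like the wheel_78 but red is not meant.

How it is judged:
At the end, for the whole second after the job is handed in: Every wheel lies flat (within 0.1 rad), boss up, on its own pad, its centre within 12 mm of the pad's centre, in order of diameter with the smallest on the pad nearest the nozzle; all released and at rest (((horizontal distance between nozzle and pad_a below 0.15 m and horizontal distance between wheel_50 and pad_a below 0.012 m and z of wheel_50 in the frame of pad_a between 0.001 and 0.008 m and horizontal distance between wheel_64 and pad_b below 0.012 m and z of wheel_64 in the frame of pad_b between 0.001 and 0.008 m and horizontal distance between wheel_78 and pad_c below 0.012 m and z of wheel_78 in the frame of pad_c between 0.001 and 0.008 m and horizontal distance between wheel_92 and pad_d below 0.012 m and z of wheel_92 in the frame of pad_d between 0.001 and 0.008 m) or (horizontal distance between nozzle and pad_d below 0.15 m and horizontal distance between wheel_50 and pad_d below 0.012 m and z of wheel_50 in the frame of pad_d between 0.001 and 0.008 m and horizontal distance between wheel_64 and pad_c below 0.012 m and z of wheel_64 in the frame of pad_c between 0.001 and 0.008 m and horizontal distance between wheel_78 and pad_b below 0.012 m and z of wheel_78 in the frame of pad_b between 0.001 and 0.008 m and horizontal distance between wheel_92 and pad_a below 0.012 m and z of wheel_92 in the frame of pad_a between 0.001 and 0.008 m)) and angle between each of wheel_50, wheel_64, wheel_78, wheel_92's own z axis and vertical below 0.1 rad and linear speed of each of wheel_50, wheel_64, wheel_78, wheel_92 below 0.01 m/s and contact force between each of wheel_50, wheel_64, wheel_78, wheel_92 and the fingers below 0.05 N); the robot touches nothing.
It fails at once if the glass bowl is shifted more than 25 mm or tipped (distance of bowl from where it was at the start of the episode above 0.025 m or angle between bowl's own z axis and vertical above 0.3 rad).
It fails at once if a wheel is tipped over (more than about 45 degrees) (angle between any of wheel_50, wheel_64, wheel_78, wheel_92's own z axis and vertical above 0.8 rad).
It fails at once if a wheel is dropped: it falls free of the fingers faster than 0.6 m/s (from about 20 mm or more) ((contact force between wheel_50 and the fingers below 0.01 N and linear speed of wheel_50 above 0.6 m/s) or (contact force between wheel_64 and the fingers below 0.01 N and linear speed of wheel_64 above 0.6 m/s) or (contact force between wheel_78 and the fingers below 0.01 N and linear speed of wheel_78 above 0.6 m/s) or (contact force between wheel_92 and the fingers below 0.01 N and linear speed of wheel_92 above 0.6 m/s)).
It also fails if it takes over 96 s, if anything falls off the work surface, if the arm or the gripper's body presses on something with over 40 N, if the wrist force passes 120 N, or if a joint passes its speed limit or range.

## Working session

There is one attempt and no reset: what is moved stays moved. The work goes in short steps, Python scripts to look and compute and a shell command to move; the robot and the scene stay as the last step left them, time stands still between calls to the robot, and variables do not carry over. Pictures are saved under pics/ and viewed, and the job is handed in when it is done.

```bash
mkdir -p pics; python3 - <<'E'
from rig import robot,cams
import cv2,numpy as np
o=robot.get_obs();print(o)
for n in("scene","top","wrist"):
    c=cams.read_camera(n);cv2.imwrite(f"pics/{n}0.png",c["img"][:,:,::-1]);print(n,{k:np.round(v,4).tolist() for k,v in c.items() if k!="img"})
E
```

```text
{'time_s': 0.0, 'joints': array([ 1.61317584,  0.50188715, -0.42676556,  1.55145429,  0.22082732,
        1.13827944, -0.21029236]), 'dq': array([-8.13519149e-04,  1.81587402e-05, -2.95138300e-04, -2.74837848e-04,
       -3.84035333e-04,  3.69960222e-04,  1.12814225e-03]), 'effort': array([-5.77372775e-04, -5.66592014e+01, -5.81651106e+00, -2.79109848e+01,
       -6.86790096e-02,  3.08327260e-02,  1.61195376e-04]), 'tcp_pos': array([ 0.14215169, -0.63354739,  0.22564966]), 'ee_rot': array([-3.12050623e+00, -3.46025394e-01,  2.71669089e-04]), 'contact_force': array([ 0.3916272 ,  0.77665002, -0.15674616]), 'wrist_torque': array([-0.02324462,  0.01861874,  0.04783644]), 'opening': 0.09168413192053641}
scene {'fx': 375.114, 'fy': 375.114, 'cx': 320.8872, 'cy': 202.4454, 'R': [[-0.5465, 0.8373, 0.0182], [0.4287, 0.2983, -0.8528], [-0.7194, -0.4582, -0.522]], 't': [0.277, -0.1657, 1.4432]}
top {'fx': 456.0343, 'fy': 456.0343, 'cx': 321.1208, 'cy': 201.2965, 'R': [[0.002, -1.0, 0.0002], [-0.9851, -0.0021, -0.1721], [0.1721, 0.0001, -0.9851]], 't': [0.0011, 0.5145, 0.9982]}
wrist {'fx': 318.5813, 'fy': 318.5813, 'cx': 316.2651, 'cy': 200.2865, 'tool_from_camera': [[0.0007, -0.9635, -0.2676, 0.073], [1.0, 0.0005, 0.0007, -0.0], [-0.0006, -0.2677, 0.9635, -0.1582], [0.0, 0.0, 0.0, 1.0]]}
```

View pics/top0.png

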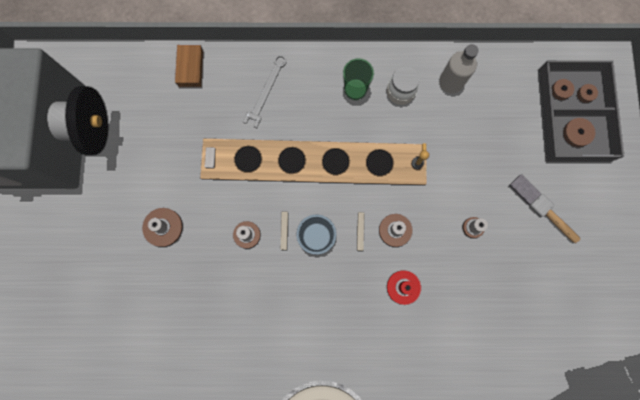

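View pics/scene0.png

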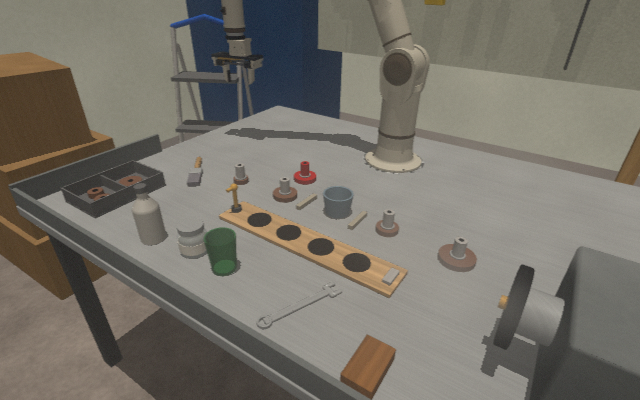

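View pics/wrist0.png

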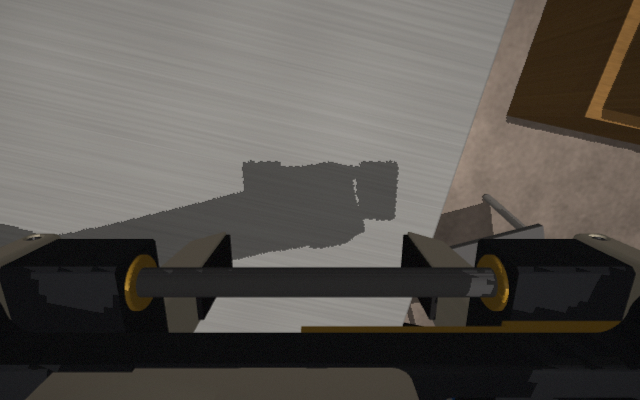

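```bash
cat > h.py <<'E'
import numpy as np,cv2
from scipy.optimize import least_squares
from scipy.spatial.transform import Rotation as Ro
def back(c,uv,z):
    uv=np.atleast_2d(uv);d=np.c_[(uv[:,0]-c["cx"])/c["fx"],(uv[:,1]-c["cy"])/c["fy"],np.ones(len(uv))]@c["R"]
    o=-c["R"].T@c["t"];return (o+d*((z-o[2])/d[:,2])[:,None])
def proj(c,X):
    p=np.atleast_2d(X)@c["R"].T+c["t"];return np.c_[p[:,0]/p[:,2]*c["fx"]+c["cx"],p[:,1]/p[:,2]*c["fy"]+c["cy"]]
a=np.linspace(0,2*np.pi,60,endpoint=False);circ=np.c_[np.cos(a),np.sin(a)]
def ring(x,y,r,z): return np.c_[x+r*circ[:,0],y+r*circ[:,1],np.full(60,z)]
def cen(p):
    m=cv2.moments(cv2.convexHull(p.astype(np.float32)));return np.array([m["m10"]/m["m00"],m["m01"]/m["m00"]])
def fit(c,mask,rings):  # rings [(r,z)]
    ys,xs=np.nonzero(mask);t=cen(np.c_[xs,ys])
    x0=back(c,t,rings[0][1])[0,:2]
    s=least_squares(lambda q:cen(proj(c,np.vstack([ring(q[0],q[1],r,z) for r,z in rings])))-t,x0)
    A=cv2.contourArea(cv2.convexHull(proj(c,np.vstack([ring(*s.x,r,z) for r,z in rings])).astype(np.float32)))
    A2=cv2.contourArea(cv2.convexHull(np.c_[xs,ys].astype(np.float32)))
    return s.x,A,A2
E
python3 - <<'E'
from rig import robot,cams
from h import *
c=cams.read_camera("top");im=c["img"].astype(int)
R,G,B=im[...,0],im[...,1],im[...,2]
brown=((R-B)>25)&(R<170)
dark=(im.max(2)<45)
def sub(m,u,v,h):
    o=np.zeros_like(m);o[v-h:v+h,u-h:u+h]=m[v-h:v+h,u-h:u+h];
    n,l,s,_=cv2.connectedComponentsWithStats(o.astype(np.uint8));return l==1+np.argmax(s[1:,4])
for n,u,v,r in(("92",162,227,.046),("64",246,235,.032),("78",396,230,.039),("50",474,227,.025)):
    print(n,fit(c,sub(brown,u,v,26),[(r,0),(r,.016)]), fit(c,sub(brown,u,v,26),[(r,.016)]))
P=[]
for n,u,v in(("d",248,159),("c",292,159),("b",336,161),("a",380,162)):
    f=fit(c,sub(dark,u,v,19),[(.034,.016)]);P.append(f[0]);print(n,f)
print(np.linalg.norm(np.diff(P,axis=0),axis=1))
img=cv2.resize(c["img"][195:260,135:495,::-1],None,fx=2.2,fy=2.2,interpolation=cv2.INTER_CUBIC)
a=cv2.resize(c["img"][205:255,135:265,::-1],None,fx=6,fy=6,interpolation=cv2.INTER_CUBIC)
b=cv2.resize(c["img"][205:255,370:500,::-1],None,fx=6,fy=6,interpolation=cv2.INTER_CUBIC)
cv2.imwrite("pics/z.png",np.vstack([a[:299],b[:299]]))
E
```

```text
92 (array([0.45973089, 0.3755946 ]), 1299.5972671126947, 1149.5) (array([0.45893263, 0.37321594]), 1218.4301381169353, 1149.5)
64 (array([0.44227906, 0.17721436]), 622.313069792348, 542.0) (array([0.44163412, 0.17616256]), 594.6401573364856, 542.0)
78 (array([ 0.45344657, -0.17125595]), 910.9918707080651, 814.5) (array([ 0.45276579, -0.17026276]), 878.5896923691034, 814.5)
50 (array([ 0.4596111 , -0.35282979]), 405.90999705996364, 288.5) (array([ 0.45875873, -0.35040502]), 359.98211414716206, 288.5)
d (array([0.62296642, 0.17830186]), 615.254317516461, 461.0)
c (array([0.62010427, 0.07373155]), 616.1103009448852, 464.5)
b (array([ 0.61729237, -0.03101943]), 616.9533650998492, 465.5)
a (array([ 0.61488457, -0.13613655]), 617.6793351410888, 468.0)
[0.10460947 0.10478872 0.10514469]
```

View pics/z.png

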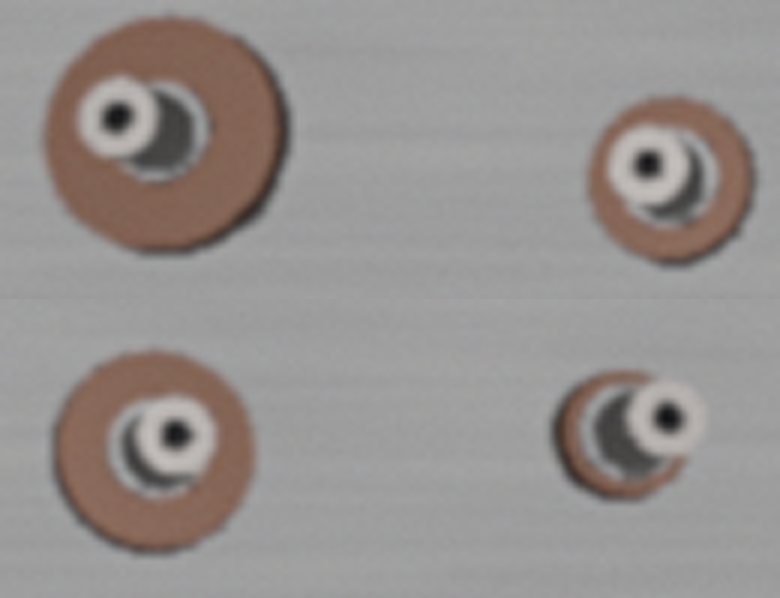

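```bash
cat >> h.py <<'E'
def hole(c,u,v,h=7):
    g=c["img"].max(2).astype(float)
    w=np.clip(120-g[v-h:v+h+1,u-h:u+h+1],0,None);yy,xx=np.mgrid[v-h:v+h+1,u-h:u+h+1]
    return w,xx,yy
def go(x,y,z=None,yaw=None):
    """print tool shift + turn to reach; yaw=world deg of tool x"""
    from rig import robot
    o=robot.get_obs();M=Ro.from_rotvec(o["ee_rot"]).as_matrix();p=o["tcp_pos"]
    d=M.T@(np.array([x,y,p[2] if z is None else z])-p)
    cur=np.degrees(np.arctan2(M[1,0],M[0,0]))
    t=None if yaw is None else (cur-yaw+180)%360-180
    print("t%.2f"%o["time_s"],"tcp",p.round(4),"yaw %.2f"%cur,"tilt",np.round(M[:2,2],4),"shift",d.round(4),"turn",t,"q",o["joints"].round(2),"op %.4f"%o["opening"],"F",o["contact_force"].round(1))
E
python3 - <<'E'
from rig import cams
from h import *
c=dict(cams.read_camera("top"))
for n,X,Y,base in(("92",117,117,135),("64",648,163,135),("78",176,135,370),("50",668,119,370)):
    u=(X+.5)/6-.5+base;v=(Y+.5)/6-.5+205
    U,V=round(u),round(v);g=c["img"].max(2).astype(float)[V-2:V+3,U-2:U+3];w=np.clip(g.max()*.6-g,0,None);yy,xx=np.mgrid[V-2:V+3,U-2:U+3]
    uc=[(w*xx).sum()/w.sum(),(w*yy).sum()/w.sum()]
    print(n,u,v,np.round(uc,2),back(c,uc,.062)[0].round(4))
go(.46,-.351,None,90);go(.46,-.351,None,-90)
E
```

```text
92 154.08333333333334 224.08333333333334 [154.1  224.06] [0.4592 0.3743 0.062 ]
64 242.58333333333331 231.75 [242.57 231.91] [0.4421 0.1766 0.062 ]
78 398.9166666666667 227.08333333333334 [398.86 227.1 ] [ 0.4536 -0.171   0.062 ]
50 480.9166666666667 224.41666666666666 [480.88 224.34] [ 0.4601 -0.3539  0.062 ]
t0.25 tcp [ 0.1423 -0.6339  0.2262] yaw 12.65 tilt [-0.0002  0.0009] shift [ 3.720e-01 -2.064e-01  2.000e-04] turn -77.34593116946755 q [ 1.61  0.5  -0.43  1.55  0.22  1.14 -0.21] op 0.0916 F [ 0.7  0.3 -0.5]
t0.25 tcp [ 0.1423 -0.6339  0.2262] yaw 12.65 tilt [-0.0002  0.0009] shift [ 3.720e-01 -2.064e-01  2.000e-04] turn 102.65406883053242 q [ 1.61  0.5  -0.43  1.55  0.22  1.14 -0.21] op 0.0916 F [ 0.7  0.3 -0.5]
```

```bash
python3 -m inch '[[100,0.046,-0.026,0,-9.6],[100,0.093,-0.052,0,-19.2],[100,0.14,-0.077,0,-28.9],[100,0.186,-0.103,0,-38.5],[100,0.232,-0.129,0,-48],[100,0.279,-0.155,0,-57.8],[100,0.326,-0.181,0,-67.5],[100,0.372,-0.206,0,-77.3]]'
python3 - <<'E'
from h import *
go(.46,-.3535,.027,90)
E
```

```text
time_s: 1.25
tcp_pos: [0.4613, -0.3506, 0.2269]
ee_rot: [2.216, 2.226, -0.0]
contact_force: [0.2, 0.2, -0.4]
opening: 0.0915
t1.25 tcp [ 0.4613 -0.3506  0.2269] yaw 90.26 tilt [ 0.0002 -0.0005] shift [-0.0028 -0.0013  0.1999] turn 0.2580644256420328 q [ 1.24  0.46 -0.83  1.72  0.38  1.12  0.3 ] op 0.0915 F [ 0.2  0.2 -0.4]
```

```bash
python3 -m inch '[[100,-0.003,-0.001,0.05,0],[100,-0.003,-0.001,0.1,0],[100,-0.003,-0.001,0.15,0],[100,-0.003,-0.001,0.18,0],[100,-0.003,-0.001,0.2,0],[100,-0.003,-0.001,0.2,0]]'
python3 - <<'E'
from h import *
go(.46,-.3535,.027,90)
from rig import cams
c=cams.read_camera("wrist");cv2.imwrite("pics/w1.png",c["img"][:,:,::-1])
E
```

```text
time_s: 2.0
tcp_pos: [0.4585, -0.3542, 0.0257]
ee_rot: [-2.221, -2.219, 0.0]
contact_force: [-0.0, 0.5, 0.3]
opening: 0.0918
t2.00 tcp [ 0.4585 -0.3542  0.0257] yaw 89.96 tilt [-0.0017  0.0015] shift [ 0.0007  0.0015 -0.0013] turn -0.04416430328564047 q [ 1.11  0.72 -0.66  1.85  0.61  0.79  0.12] op 0.0918 F [-0.   0.5  0.3]
```

View pics/w1.png

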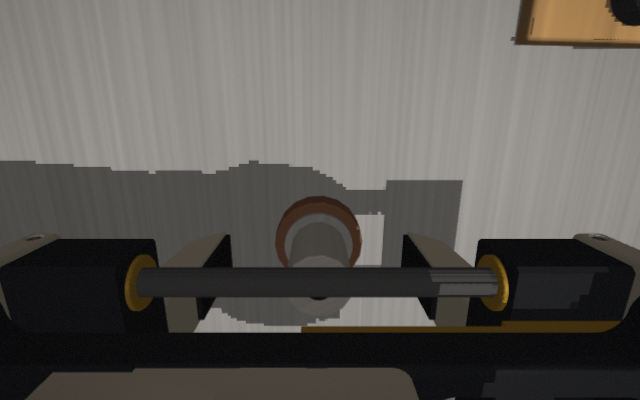

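Wrist view: the wheel's boss stands midway between the jaws (col ~318, bounds 290–350). Close.

```bash
python3 -m inch '[[50,0,0,0,0],[25,0,0,0,0],[0,0,0,0,0],[0,0,0,0,0],[0,0,0,0,0],[0,0,0,0,0],[0,0,0,0,0],[0,0,0,0,0]]'
python3 - <<'E'
from h import *
go(.6149,-.136,.12,90)
E
```

```text
time_s: 3.05
tcp_pos: [0.4593, -0.3547, 0.0267]
ee_rot: [2.222, 2.221, 0.0]
contact_force: [0.3, -0.4, -0.6]
opening: 0.0297
t3.05 tcp [ 0.4593 -0.3547  0.0267] yaw 89.96 tilt [0.0001 0.0001] shift [ 0.2188  0.1555 -0.0933] turn -0.044608921188739714 q [ 1.11  0.72 -0.66  1.85  0.61  0.79  0.12] op 0.0297 F [ 0.3 -0.4 -0.6]
```

```bash
python3 -m inch '[[0,0,0,-0.03,0],[0,0,0,-0.08,0],[0,0.02,0.014,-0.125,0],[0,0.06,0.043,-0.13,0],[0,0.105,0.075,-0.13,0],[0,0.15,0.107,-0.13,0],[0,0.195,0.139,-0.13,0],[0,0.219,0.156,-0.13,0]]'
python3 - <<'E'
from h import *
go(.6149,-.136,.043,90)
from rig import cams
c=cams.read_camera("top");cv2.imwrite("pics/t1.png",c["img"][:,:,::-1])
go(.6149,-.136,.043,90)
E
```

```text
time_s: 4.05
tcp_pos: [0.6168, -0.1316, 0.1568]
ee_rot: [-2.217, -2.225, -0.003]
contact_force: [-0.1, -0.4, -0.9]
opening: 0.0296
t4.05 tcp [ 0.6168 -0.1316  0.1568] yaw 90.19 tilt [0.0007 0.0018] shift [-0.0047 -0.002   0.1138] turn 0.19150369084889007 q [ 0.72  0.63 -0.78  1.66  0.49  1.06 -0.21] op 0.0296 F [-0.1 -0.4 -0.9]
t4.10 tcp [ 0.6185 -0.1277  0.1572] yaw 90.38 tilt [0.0028 0.0045] shift [-0.0088 -0.004   0.1141] turn 0.3818986949306691 q [ 0.72  0.63 -0.78  1.65  0.49  1.06 -0.21] op 0.0297 F [ 1.1  3.8 -0.5]
```

View pics/t1.png

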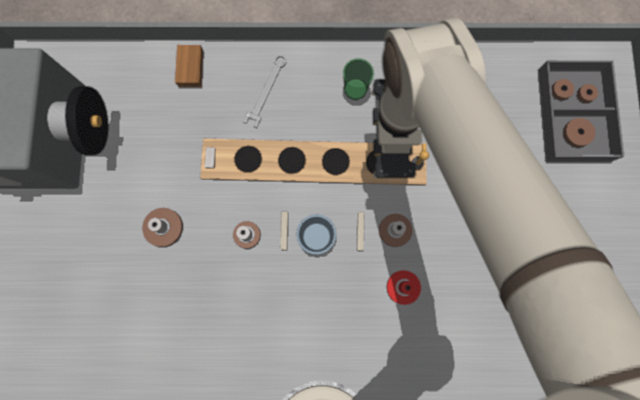

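```bash
python3 -m inch '[[0,0,0,0.03,0],[0,0,0,0.06,0],[0,0,0,0.085,0],[0,0,0,0.1,0],[0,0,0,0.1,0],[0,0,0,0.1,0]]'
python3 - <<'E'
from h import *
go(.6149,-.136,.043,90)
from rig import cams
c=cams.read_camera("wrist");cv2.imwrite("pics/w2.png",c["img"][:,:,::-1])
go(.6149,-.136,.043,90)
E
```

```text
time_s: 4.85
tcp_pos: [0.6162, -0.1358, 0.0577]
ee_rot: [2.222, 2.22, 0.002]
contact_force: [0.1, 0.9, -0.9]
opening: 0.0293
t4.85 tcp [ 0.6162 -0.1358  0.0577] yaw 89.95 tilt [ 0.0015 -0.0001] shift [-0.0002 -0.0013  0.0147] turn -0.051779580884272036 q [ 0.67  0.75 -0.7   1.71  0.59  0.91 -0.28] op 0.0293 F [ 0.1  0.9 -0.9]
t4.90 tcp [ 0.6164 -0.1359  0.058 ] yaw 89.95 tilt [ 0.002  -0.0003] shift [-0.0001 -0.0015  0.015 ] turn -0.05454527930064046 q [ 0.67  0.75 -0.7   1.71  0.59  0.9  -0.28] op 0.0295 F [ 0.1 -0.7 -1. ]
```

View pics/w2.png

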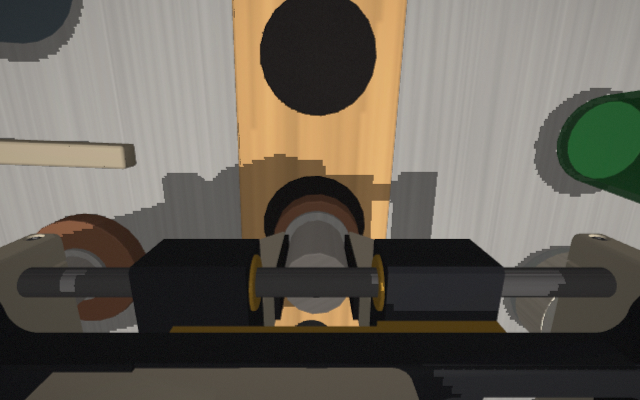

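```bash
python3 -m inch '[[0,0,-0.001,0.006,0],[0,0,-0.001,0.011,0],[0,0,-0.001,0.014,0],[0,0,-0.001,0.015,0],[0,0,-0.001,0.0152,0],[0,0,-0.001,0.0152,0]]'
python3 - <<'E'
from h import *
go(.6149,-.136,.0427,90)
E
```

```text
time_s: 5.65
tcp_pos: [0.6142, -0.136, 0.0426]
ee_rot: [2.222, 2.22, -0.002]
contact_force: [-3.5, -0.6, 8.8]
opening: 0.0297
t5.65 tcp [ 0.6142 -0.136   0.0426] yaw 89.95 tilt [-0.0007 -0.0009] shift [-0.      0.0007 -0.0001] turn -0.05030882464703268 q [ 0.66  0.77 -0.69  1.72  0.61  0.88 -0.29] op 0.0297 F [-3.5 -0.6  8.8]
```

```bash
python3 -m inch '[[45,0,0,0,0],[60,0,0,0,0],[70,0,0,0,0],[70,0,0,0,0],[70,0,0,-0.03,0],[70,0,0,-0.08,0],[70,0,0,-0.125,0],[70,0,0,-0.125,0]]'
python3 - <<'E'
from h import *
go(.4536,-.171,.15,90)
E
```

```text
time_s: 6.65
tcp_pos: [0.6174, -0.1358, 0.1709]
ee_rot: [2.218, 2.216, 0.007]
contact_force: [0.3, -0.2, 0.5]
opening: 0.0641
t6.65 tcp [ 0.6174 -0.1358  0.1709] yaw 89.95 tilt [ 0.0075 -0.0016] shift [-0.0353 -0.1639  0.0197] turn -0.04896571338838385 q [ 0.73  0.61 -0.79  1.65  0.49  1.08 -0.2 ] op 0.0641 F [ 0.3 -0.2  0.5]
```

```bash
python3 -m inch '[[80,-0.009,-0.04,0,0],[100,-0.018,-0.082,0,0],[100,-0.028,-0.125,0,0],[100,-0.035,-0.161,0,0],[100,-0.035,-0.161,0.03,0],[100,-0.035,-0.161,0.06,0],[100,-0.035,-0.161,0.06,0]]'
python3 - <<'E'
from h import *
go(.4536,-.171,.027,90)
from rig import cams
c=cams.read_camera("wrist");cv2.imwrite("pics/w3.png",c["img"][:,:,::-1])
c=cams.read_camera("top");cv2.imwrite("pics/t3.png",c["img"][:,:,::-1])
go(.4536,-.171,.027,90)
E
```

```text
time_s: 7.52
tcp_pos: [0.451, -0.17, 0.1044]
ee_rot: [-2.218, -2.217, 0.003]
contact_force: [0.0, -0.8, -0.0]
opening: 0.0917
t7.53 tcp [ 0.451  -0.17    0.1044] yaw 89.96 tilt [-0.0048  0.0026] shift [-0.0012  0.003   0.0773] turn -0.036698155463625426 q [ 0.98  0.47 -0.81  2.05  0.47  0.81 -0.11] op 0.0917 F [ 0.  -0.8 -0. ]
t7.62 tcp [ 0.4534 -0.1703  0.1066] yaw 89.99 tilt [-0.0004  0.0009] shift [-0.0008  0.0002  0.0796] turn -0.013189280840322226 q [ 0.98  0.47 -0.81  2.05  0.47  0.81 -0.11] op 0.0918 F [0.4 0.  0.6]
```

View pics/w3.png

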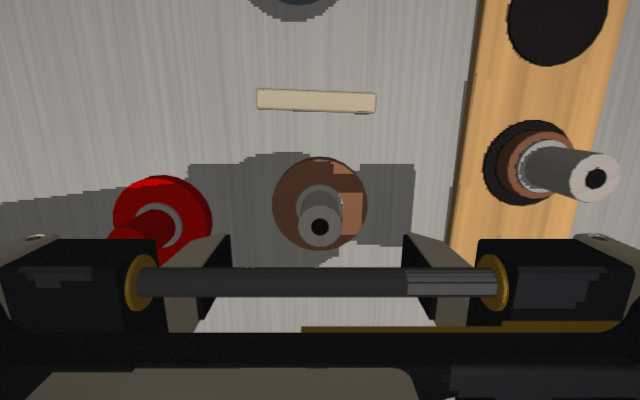

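View pics/t3.png

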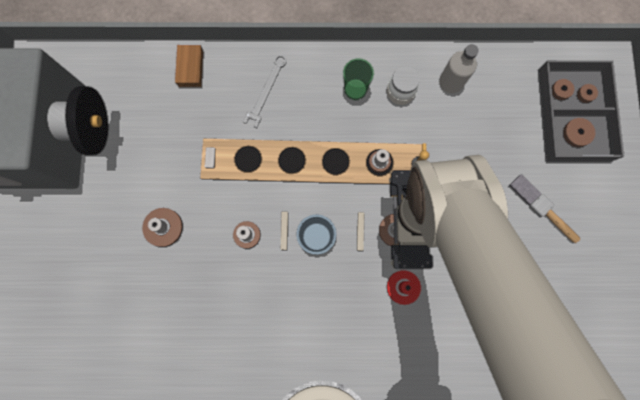

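```bash
python3 -m inch '[[100,-0.001,0,0.03,0],[100,-0.001,0,0.06,0],[100,-0.001,0,0.079,0],[100,-0.001,0,0.079,0],[50,-0.001,0,0.079,0],[0,-0.001,0,0.079,0],[0,-0.001,0,0.079,0],[0,-0.001,0,0.079,0]]'
python3 -m inch '[[0,0,0,0,0],[0,0,0,0,0],[0,0,0,0,0]]'
python3 - <<'E'
from h import *
go(.6201,.0737,.15,90)
from rig import cams
c=cams.read_camera("top")
for p in((.6149,-.136),): print(proj(c,np.array([[*p,.078]])))
u,v=380,157;g=c["img"].max(2).astype(float)[v-5:v+6,u-5:u+6];print(g.astype(int))
E
```

```text
time_s: 8.62
tcp_pos: [0.4536, -0.1719, 0.0279]
ee_rot: [2.222, 2.22, 0.0]
contact_force: [0.6, -1.3, 0.1]
opening: 0.0566
time_s: 9.0
tcp_pos: [0.4533, -0.1717, 0.0275]
ee_rot: [-2.222, -2.22, 0.0]
contact_force: [-0.9, -0.3, 0.9]
opening: 0.0291
t9.00 tcp [ 0.4533 -0.1717  0.0275] yaw 89.95 tilt [-0.0003 -0.    ] shift [ 0.2456  0.1666 -0.1225] turn -0.048593700397418615 q [ 0.87  0.6  -0.69  2.08  0.62  0.67 -0.23] op 0.0291 F [-0.9 -0.3  0.9]
[[382.56670989 154.97660675]]
[[127 145 174 191 197 186 175 169 172 183 190]
 [142 162 188 196 190 162 121  99 111 147 181]
 [150 164 192 194 175 127  67  42  53 102 159]
 [152 160 189 193 166 102  48  28  35  79 145]
 [136 152 191 195 173 124  69  45  53  95 151]
 [110 138 185 199 191 165 124 106 114 142 172]
 [ 87 114 165 196 198 191 179 168 173 186 191]
 [ 76  88 138 181 196 199 195 196 196 197 195]
 [ 77  73 101 142 171 187 195 197 197 191 179]
 [ 81  70  78  93 120 148 169 175 175 156 132]
 [ 93  71  73  76  83  92 104 107 105  96  93]]
```

```bash
python3 -m inch '[[0,0,0,0,0],[0,0,0,-0.03,0],[0,0,0,-0.07,0],[0,0,0,-0.11,0],[0,0.03,0.02,-0.123,0],[0,0.07,0.048,-0.123,0],[0,0.11,0.075,-0.123,0],[0,0.15,0.102,-0.123,0]]'
python3 - <<'E'
from h import *
go(.6201,.073,.0585,90)
E
```

```text
time_s: 10.05
tcp_pos: [0.5557, -0.0209, 0.15]
ee_rot: [-2.223, -2.22, 0.001]
contact_force: [1.0, -0.3, -2.3]
opening: 0.0297
t10.05 tcp [ 0.5557 -0.0209  0.15  ] yaw 89.92 tilt [-0.0009 -0.0003] shift [0.0941 0.0643 0.0914] turn -0.08255122583585717 q [ 0.64  0.53 -0.84  1.85  0.47  0.98 -0.41] op 0.0297 F [ 1.  -0.3 -2.3]
```

```bash
python3 -m inch '[[0,0.035,0.024,0,0],[0,0.07,0.048,0,0],[0,0.0945,0.065,0,0],[0,0.0945,0.065,0.02,0],[0,0.0945,0.065,0.05,0],[0,0.0945,0.065,0.08,0],[0,0.0945,0.065,0.09,0],[0,0.0945,0.065,0.09,0]]'
python3 - <<'E'
from h import *
from rig import cams
c=cams.read_camera("wrist");cv2.imwrite("pics/w4.png",c["img"][:,:,::-1])
go(.6201,.073,.0435,90)
E
```

```text
time_s: 11.05
tcp_pos: [0.6196, 0.0719, 0.0595]
ee_rot: [-2.222, -2.219, 0.003]
contact_force: [-0.4, -0.2, -2.0]
opening: 0.0295
t11.10 tcp [0.6206 0.0723 0.0607] yaw 89.93 tilt [-0.0002  0.0001] shift [ 0.0007 -0.0005  0.0172] turn -0.0725205843081369 q [ 0.36  0.75 -0.73  1.72  0.61  0.91 -0.63] op 0.0295 F [-0.2  1.  -2.8]
```

View pics/w4.png

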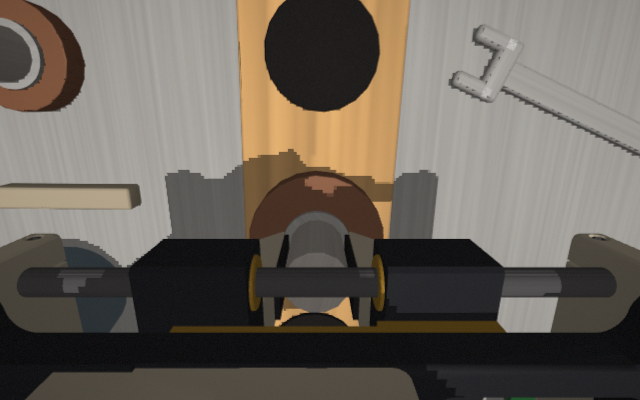

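```bash
python3 -m inch '[[0,0.001,0,0.006,0],[0,0.001,0,0.011,0],[0,0.001,0,0.014,0],[0,0.001,0,0.016,0],[0,0.001,0,0.0165,0],[0,0.001,0,0.0165,0]]'
python3 - <<'E'
from h import *
go(.6201,.073,.0435,90)
E
```

```text
time_s: 11.85
tcp_pos: [0.6206, 0.0737, 0.0441]
ee_rot: [2.222, 2.221, 0.0]
contact_force: [0.2, 1.2, -2.4]
opening: 0.0291
t11.85 tcp [0.6206 0.0737 0.0441] yaw 89.96 tilt [0.0001 0.    ] shift [-0.0007 -0.0005  0.0006] turn -0.04495941228034894 q [ 0.35  0.77 -0.72  1.73  0.63  0.89 -0.64] op 0.0291 F [ 0.2  1.2 -2.4]
```

Not yet in contact (−2.4 N is the weight); lower a little more.

```bash
python3 -m inch '[[0,0,0,0.0005,0],[0,0,0,0.001,0],[0,0,0,0.001,0]]'
python3 - <<'E'
from h import *
go(.6201,.073,.0435,90)
E
```

```text
time_s: 12.22
tcp_pos: [0.6208, 0.0736, 0.0436]
ee_rot: [2.222, 2.22, 0.0]
contact_force: [-1.1, -0.2, 2.1]
opening: 0.0294
t12.22 tcp [0.6208 0.0736 0.0436] yaw 89.95 tilt [ 0.0004 -0.0002] shift [-0.0006 -0.0007  0.0001] turn -0.05043078070681872 q [ 0.35  0.77 -0.72  1.73  0.63  0.89 -0.64] op 0.0294 F [-1.1 -0.2  2.1]
```

```bash
python3 -m inch '[[45,0,0,0,0],[60,0,0,0,0],[70,0,0,0,0],[70,0,0,0,0],[70,0,0,-0.03,0],[70,0,0,-0.07,0],[70,0,0,-0.1,0],[70,0,0,-0.1,0]]'
python3 - <<'E'
from h import *
go(.4421,.1766,.107,90)
E
```

```text
time_s: 13.22
tcp_pos: [0.6225, 0.0743, 0.1459]
ee_rot: [2.22, 2.218, 0.006]
contact_force: [0.1, -0.2, 0.7]
opening: 0.0641
t13.22 tcp [0.6225 0.0743 0.1459] yaw 89.95 tilt [0.0052 0.0005] shift [ 0.1021 -0.1807  0.038 ] turn -0.05138628108801413 q [ 0.41  0.65 -0.8   1.68  0.53  1.04 -0.57] op 0.0641 F [ 0.1 -0.2  0.7]
```

```bash
python3 -m inch '[[80,0.02,-0.036,0,0],[100,0.048,-0.084,0,0],[100,0.077,-0.133,0,0],[100,0.103,-0.1785,0,0],[100,0.103,-0.1785,0.03,0],[100,0.103,-0.1785,0.035,0],[100,0.103,-0.1785,0.035,0]]'
python3 - <<'E'
from h import *
from rig import cams
c=cams.read_camera("wrist");cv2.imwrite("pics/w5.png",c["img"][:,:,::-1])
go(.4421,.1766,.0275,90)
E
```

```text
time_s: 14.1
tcp_pos: [0.4422, 0.1765, 0.1076]
ee_rot: [-2.222, -2.219, 0.002]
contact_force: [0.3, 0.9, -0.2]
opening: 0.0921
t14.15 tcp [0.4427 0.1767 0.1081] yaw 89.89 tilt [-0.0003  0.0005] shift [-0.0001 -0.0006  0.0806] turn -0.10808023053323268 q [ 0.29  0.47 -0.87  2.06  0.49  0.82 -0.88] op 0.0919 F [ 0.2  0.  -0.5]
```

View pics/w5.png

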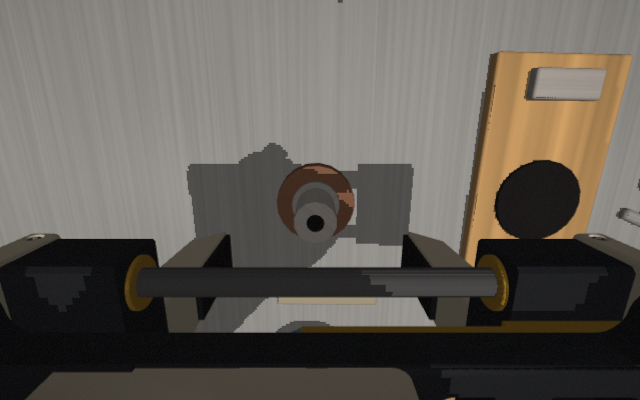

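```bash
python3 -m inch '[[100,0,-0.0005,0.03,0],[100,0,-0.0005,0.06,0],[100,0,-0.0005,0.08,0],[100,0,-0.0005,0.08,0],[50,0,-0.0005,0.08,0],[0,0,-0.0005,0.08,0],[0,0,-0.0005,0.08,0],[0,0,-0.0005,0.08,0]]'
python3 -m inch '[[0,0,0,0,0],[0,0,0,0,0],[0,0,0,0,0],[0,0,0,0,0]]'
python3 - <<'E'
from h import *
go(.6173,-.031,.15,90)
E
```

```text
time_s: 15.15
tcp_pos: [0.442, 0.1767, 0.0284]
ee_rot: [2.222, 2.22, 0.001]
contact_force: [-0.7, -0.2, 0.0]
opening: 0.0563
time_s: 15.65
tcp_pos: [0.4416, 0.1768, 0.028]
ee_rot: [-2.222, -2.221, 0.0]
contact_force: [-0.4, 0.4, -0.1]
opening: 0.0297
t15.65 tcp [0.4416 0.1768 0.028 ] yaw 89.96 tilt [-0.0001 -0.0001] shift [-0.2077  0.1758 -0.122 ] turn -0.04345317612995814 q [ 0.17  0.6  -0.74  2.1   0.65  0.68 -1.01] op 0.0297 F [-0.4  0.4 -0.1]
```

```bash
python3 -m inch '[[0,0,0,-0.03,0],[0,0,0,-0.07,0],[0,0,0,-0.11,0],[0,-0.02,0.017,-0.122,0],[0,-0.055,0.047,-0.122,0],[0,-0.095,0.08,-0.122,0],[0,-0.135,0.114,-0.122,0],[0,-0.175,0.148,-0.122,0]]'
python3 -m inch '[[0,-0.02,0.017,0,0],[0,-0.033,0.028,0,0],[0,-0.033,0.028,0.02,0],[0,-0.033,0.028,0.05,0],[0,-0.033,0.028,0.08,0],[0,-0.033,0.028,0.09,0],[0,-0.033,0.028,0.09,0]]'
python3 - <<'E'
from h import *
from rig import cams
c=cams.read_camera("wrist");cv2.imwrite("pics/w6.png",c["img"][:,:,::-1])
go(.6173,-.031,.044,90)
E
```

```text
time_s: 16.65
tcp_pos: [0.59, 0.0001, 0.1496]
ee_rot: [-2.222, -2.22, 0.001]
contact_force: [-0.0, 0.6, -1.5]
opening: 0.0296
time_s: 17.52
tcp_pos: [0.6163, -0.03, 0.0592]
ee_rot: [-2.219, -2.221, 0.001]
contact_force: [0.5, -0.3, -1.7]
opening: 0.0294
t17.57 tcp [ 0.6174 -0.0303  0.0603] yaw 90.03 tilt [-0.      0.0005] shift [-0.0007 -0.0001  0.0163] turn 0.03296906117617482 q [ 0.53  0.74 -0.73  1.74  0.61  0.9  -0.46] op 0.0296 F [-0.1 -0.2 -2.1]
```

View pics/w6.png

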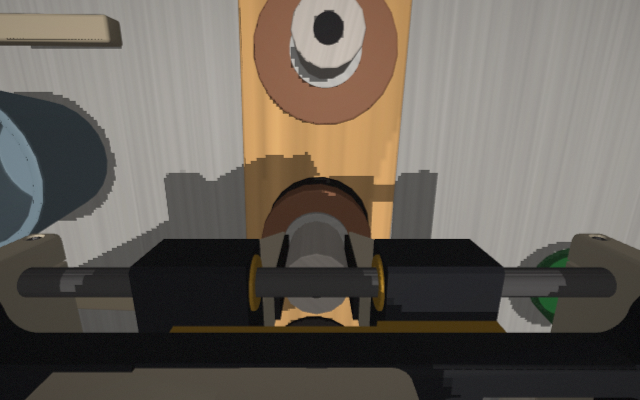

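```bash
python3 -m inch '[[0,-0.0005,0,0.006,0],[0,-0.0005,0,0.011,0],[0,-0.0005,0,0.014,0],[0,-0.0005,0,0.016,0],[0,-0.0005,0,0.0165,0],[0,-0.0005,0,0.0165,0]]'
python3 - <<'E'
from h import *
go(.6173,-.031,.044,90)
E
```

```text
time_s: 18.32
tcp_pos: [0.6175, -0.032, 0.0441]
ee_rot: [2.222, 2.22, -0.0]
contact_force: [-2.1, -0.2, 4.4]
opening: 0.0295
t18.32 tcp [ 0.6175 -0.032   0.0441] yaw 89.95 tilt [ 0.     -0.0004] shift [ 0.001  -0.0002  0.0001] turn -0.052932333582361935 q [ 0.52  0.76 -0.72  1.75  0.63  0.88 -0.47] op 0.0295 F [-2.1 -0.2  4.4]
```

```bash
python3 -m inch '[[45,0,0,0,0],[60,0,0,0,0],[70,0,0,0,0],[70,0,0,0,0],[70,0,0,-0.03,0],[70,0,0,-0.07,0],[70,0,0,-0.105,0],[70,0,0,-0.105,0]]'
python3 -m inch '[[80,0.04,-0.015,0,0],[100,0.095,-0.037,0,0],[100,0.15,-0.058,0,0],[100,0.205,-0.08,0,0],[100,0.26,-0.101,0,0],[100,0.315,-0.122,0,0],[100,0.365,-0.142,0,0],[100,0.406,-0.158,0,0]]'
python3 - <<'E'
from h import *
go(.4593,.3745,.107,90)
E
```

```text
time_s: 19.32
tcp_pos: [0.6198, -0.0315, 0.1518]
ee_rot: [2.219, 2.217, 0.006]
contact_force: [-0.1, 0.3, -0.4]
opening: 0.0643
time_s: 20.32
tcp_pos: [0.458, 0.3761, 0.1475]
ee_rot: [-2.22, -2.222, 0.002]
contact_force: [0.1, -0.3, 0.1]
opening: 0.0919
t20.32 tcp [0.458  0.3761 0.1475] yaw 90.05 tilt [-0.0012 -0.0003] shift [-0.0016  0.0013  0.0405] turn 0.04975624423809677 q [-0.11  0.6  -0.85  1.76  0.52  1.02 -1.15] op 0.0919 F [ 0.1 -0.3  0.1]
```

```bash
python3 -m inch '[[100,0,0,0.02,0],[100,0,0,0.04,0],[100,0,0,0.04,0]]'
python3 - <<'E'
from h import *
from rig import cams
c=cams.read_camera("wrist");cv2.imwrite("pics/w7.png",c["img"][:,:,::-1])
go(.4593,.3745,.0275,90)
E
```

```text
time_s: 20.7
tcp_pos: [0.4594, 0.3709, 0.1054]
ee_rot: [2.225, 2.218, -0.009]
contact_force: [-0.3, 0.4, 0.4]
opening: 0.0918
t20.75 tcp [0.46   0.3718 0.1068] yaw 89.82 tilt [-0.0023 -0.0026] shift [ 0.0029 -0.0005  0.0793] turn -0.18159208624044254 q [-0.13  0.65 -0.81  1.79  0.57  0.96 -1.18] op 0.0917 F [ 0.5  0.8 -0.9]
```

View pics/w7.png

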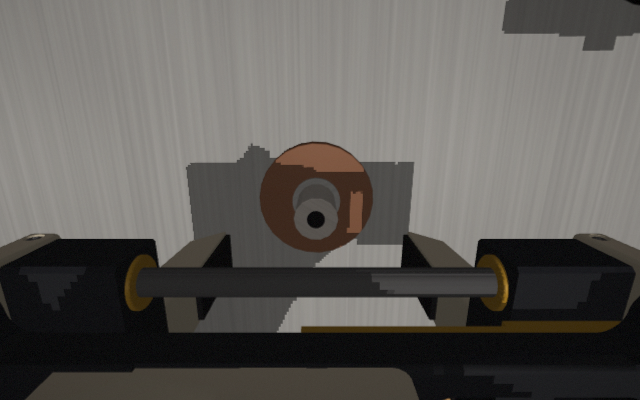

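```bash
python3 -m inch '[[100,0,0,0.03,0],[100,0,0,0.06,0],[100,0,0,0.079,0],[100,0,0,0.079,0],[100,0,0,0.079,0]]'
python3 - <<'E'
from h import *
go(.4593,.3745,.0275,90)
E
```

```text
time_s: 21.38
tcp_pos: [0.4605, 0.3749, 0.0306]
ee_rot: [-2.223, -2.22, -0.003]
contact_force: [-1.1, 0.2, -0.4]
opening: 0.0919
t21.38 tcp [0.4605 0.3749 0.0306] yaw 89.94 tilt [0.0011 0.0012] shift [-0.0004 -0.0012  0.0031] turn -0.059973944246962674 q [-0.19  0.75 -0.73  1.81  0.66  0.83 -1.25] op 0.0919 F [-1.1  0.2 -0.4]
```

```bash
python3 -m inch '[[100,0,-0.001,0.003,0],[70,0,-0.001,0.003,0],[40,0,-0.001,0.003,0],[0,0,-0.001,0.003,0],[0,0,-0.001,0.003,0],[0,0,-0.001,0.003,0],[0,0,-0.001,0.003,0],[0,0,-0.001,0.003,0]]'
python3 -m inch '[[0,0,0,0,0],[0,0,0,0,0]]'
python3 - <<'E'
from h import *
go(.6230,.1783,.15,90)
E
```

```text
time_s: 22.38
tcp_pos: [0.4588, 0.3742, 0.0265]
ee_rot: [2.222, 2.22, -0.0]
contact_force: [-0.3, -0.3, 1.0]
opening: 0.0299
time_s: 22.62
tcp_pos: [0.4588, 0.3742, 0.0265]
ee_rot: [-2.222, -2.22, 0.0]
contact_force: [-0.5, 0.1, -0.6]
opening: 0.0293
t22.62 tcp [0.4588 0.3742 0.0265] yaw 89.95 tilt [-0.0001 -0.    ] shift [-0.1958  0.1644 -0.1235] turn -0.04995137307733444 q [-0.19  0.76 -0.73  1.82  0.67  0.83 -1.26] op 0.0293 F [-0.5  0.1 -0.6]
```

```bash
python3 -m inch '[[0,0,0,-0.03,0],[0,0,0,-0.07,0],[0,0,0,-0.11,0],[0,-0.02,0.017,-0.1235,0],[0,-0.055,0.046,-0.1235,0],[0,-0.095,0.08,-0.1235,0],[0,-0.135,0.113,-0.1235,0],[0,-0.17,0.143,-0.1235,0]]'
python3 -m inch '[[0,-0.015,0.012,0,0],[0,-0.026,0.0215,0,0],[0,-0.026,0.0215,0.02,0],[0,-0.026,0.0215,0.05,0],[0,-0.026,0.0215,0.08,0],[0,-0.026,0.0215,0.09,0],[0,-0.026,0.0215,0.09,0],[0,-0.026,0.0215,0.09,0]]'
python3 - <<'E'
from h import *
from rig import cams
c=cams.read_camera("wrist");cv2.imwrite("pics/w8.png",c["img"][:,:,::-1])
go(.6230,.1783,.0425,90)
E
```

```text
time_s: 23.62
tcp_pos: [0.6025, 0.2017, 0.1494]
ee_rot: [2.223, 2.219, -0.002]
contact_force: [0.2, 0.5, -2.4]
opening: 0.0293
time_s: 24.62
tcp_pos: [0.6237, 0.1793, 0.0612]
ee_rot: [2.221, 2.221, 0.003]
contact_force: [0.5, 0.4, -2.7]
opening: 0.0292
t24.68 tcp [0.624  0.179  0.0614] yaw 89.98 tilt [0.0021 0.0009] shift [-0.0007 -0.001   0.0189] turn -0.02280361765451744 q [ 0.19  0.78 -0.74  1.66  0.63  0.95 -0.78] op 0.0295 F [ 0.   0.  -2.8]
```

View pics/w8.png

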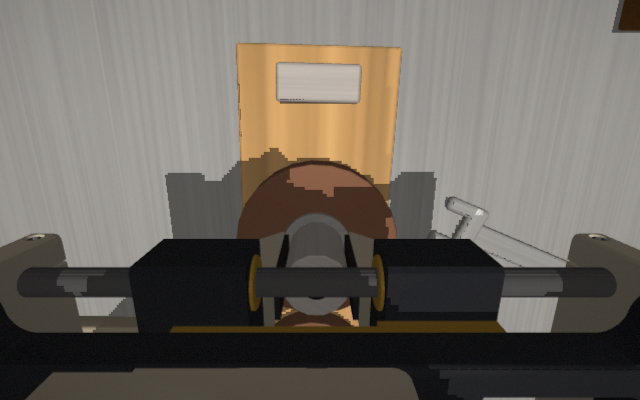

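```bash
python3 -m inch '[[0,-0.0005,-0.0005,0.006,0],[0,-0.0005,-0.0005,0.011,0],[0,-0.0005,-0.0005,0.014,0],[0,-0.0005,-0.0005,0.016,0],[0,-0.0005,-0.0005,0.017,0],[0,-0.0005,-0.0005,0.0175,0],[0,-0.0005,-0.0005,0.0175,0]]'
python3 - <<'E'
from h import *
go(.6230,.1783,.0425,90)
E
```

```text
time_s: 25.55
tcp_pos: [0.6228, 0.1777, 0.0426]
ee_rot: [2.222, 2.221, 0.0]
contact_force: [-0.8, -0.2, -2.5]
opening: 0.0293
t25.55 tcp [0.6228 0.1777 0.0426] yaw 89.95 tilt [0.0002 0.0001] shift [0.0006 0.0002 0.0001] turn -0.04590840919323114 q [ 0.18  0.81 -0.72  1.67  0.64  0.92 -0.8 ] op 0.0293 F [-0.8 -0.2 -2.5]
```

```bash
python3 -m inch '[[0,0,0,0.0005,0],[0,0,0,0.001,0],[0,0,0,0.001,0]]'
python3 - <<'E'
from h import *
go(.6230,.1783,.0425,90)
E
```

```text
time_s: 25.92
tcp_pos: [0.6228, 0.1777, 0.0425]
ee_rot: [2.222, 2.22, 0.0]
contact_force: [-3.1, -1.4, 4.6]
opening: 0.0293
t25.93 tcp [0.6228 0.1777 0.0425] yaw 89.95 tilt [ 0.0005 -0.0003] shift [0.0006 0.0002 0.    ] turn -0.05239696911638703 q [ 0.18  0.81 -0.72  1.67  0.64  0.92 -0.8 ] op 0.0293 F [-3.1 -1.4  4.6]
```

Contact made; release, lift, and back off to the left for a clear view.

```bash
python3 -m inch '[[45,0,0,0,0],[60,0,0,0,0],[70,0,0,0,0],[70,0,0,0,0],[70,0,0,-0.03,0],[70,0,0,-0.08,0],[70,0,0,-0.13,0],[70,0,0,-0.15,0]]'
python3 -m inch '[[70,0.04,-0.03,0,0],[70,0.08,-0.06,0,0],[70,0.12,-0.09,0,0],[70,0.16,-0.12,0,0],[70,0.2,-0.15,0,0],[70,0.24,-0.18,0,0],[70,0.25,-0.2,0,0],[70,0.25,-0.2,0,0]]'
python3 - <<'E'
from h import *
from rig import cams
c=cams.read_camera("top");cv2.imwrite("pics/t9.png",c["img"][:,:,::-1])
s=cams.read_camera("scene");cv2.imwrite("pics/s9.png",s["img"][:,:,::-1])
for n,p in(("a",(.6149,-.1361)),("b",(.6173,-.0310)),("c",(.6201,.0737)),("d",(.6230,.1783))):
    e=proj(c,np.array([[*p,.078]]))[0];U,V=np.round(e).astype(int)
    h=4;g=c["img"].max(2).astype(float)[V-h:V+h+1,U-h:U+h+1];w=np.clip(110-g,0,None)
    yy,xx=np.mgrid[V-h:V+h+1,U-h:U+h+1];w[(xx-U)**2+(yy-V)**2>14]=0
    uc=[(w*xx).sum()/w.sum(),(w*yy).sum()/w.sum()];print(n,np.round(uc,2),e.round(2),(back(c,uc,.078)[0,:2]-p).round(4))
E
```

```text
time_s: 26.92
tcp_pos: [0.6241, 0.1787, 0.1951]
ee_rot: [2.221, 2.219, 0.007]
contact_force: [-0.1, -0.0, -0.5]
opening: 0.0643
time_s: 27.92
tcp_pos: [0.4209, 0.4282, 0.1911]
ee_rot: [2.218, 2.225, -0.002]
contact_force: [-0.3, 0.5, 0.8]
opening: 0.0639
a [382.25 154.99] [382.61 154.98] [-0.      0.0008]
b [336.49 153.5 ] [335.95 153.85] [ 0.0008 -0.0012]
c [289.2  151.88] [289.5  152.55] [0.0016 0.0007]
d [243.38 150.87] [243.14 151.22] [ 0.0008 -0.0005]
```

View pics/t9.png

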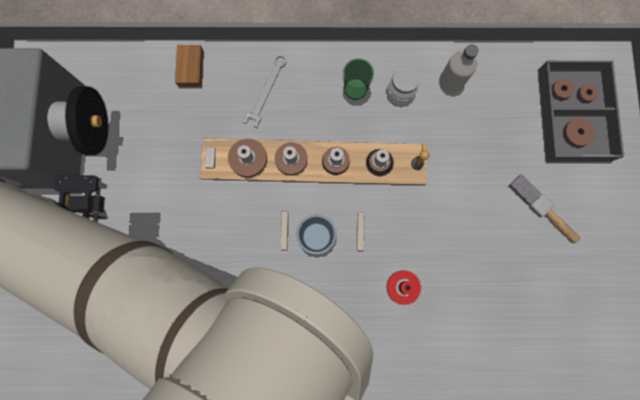

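View pics/s9.png

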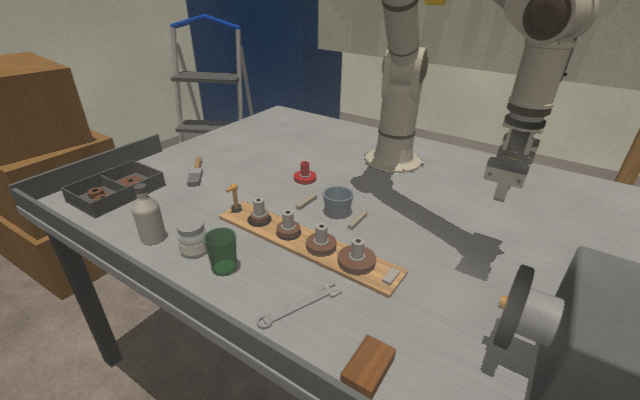

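```bash
python3 -m inch '[[70,0,0,0,0],[70,0,0,0,0],[70,0,0,0,0],[70,0,0,0,0]]'
python3 -c "
from rig import robot;print(robot.close_job())"
```

```text
time_s: 28.52
tcp_pos: [0.4231, 0.4276, 0.1915]
ee_rot: [2.223, 2.22, 0.0]
contact_force: [0.3, -0.4, -0.1]
opening: 0.0643
the job is handed in; nothing more can be done
None
```

The four grinding wheels are on their pads in order of diameter, and the job was handed in at about 28.5 s. From the nozzle end they sit 50 mm on pad a, 64 mm on pad b, 78 mm on pad c and 92 mm on pad d. I lowered each one until the wrist force showed contact before opening the fingers.

- **Centring:** the last top-camera picture puts every boss within about 2 mm of its pad's centre. The limit is 12 mm, and the camera calibration is itself only good to about 2 mm.
- **Scene:** in the last pictures all four wheels are flat with their bosses up. The bowl, the red wheel and the tray spares look unmoved.
- **Robot:** the arm was parked clear with the fingers open and the measured force near zero.

No check failed or disagreed. I judged the wheels' tilt and the bowl's position by eye and did not measure them.

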